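# Turn a can lid over for seal inspection

## Task

Pick up the lid lifter by its red handle, slide its blade under the rim of the single silver can lid, and tip the lid over, using the pad's edge as a stop, so that it ends flat on the blue inspection pad, gold side up. Then lay the lifter back on the black mat, level on its blade and foot as it was. Do not touch the lid with the gripper or arm or toss it high, and leave the two cans and the stack of lids where they are.

Things in the scene. Friction and masses are not known exactly. Their poses are not given: they have to be found in the camera images.
- lid: Can lid to turn over: round, 84 mm across, 7 mm tall, about 25 g, lying on the table silver side up (+z). Origin: centre of its gold underside. Gold panel 70 mm across, z 0 to 5, stands on the table; the rim flange (84 mm, z 5 to 7) overhangs it by 7 mm all round, leaving a 5 mm gap for the blade. Its rim is 8 to 35 mm from the pad's edge, its centre up to 30 mm off the edge's middle.
- pad: Fixed blue slab 150 (x) by 200 (y) by 10 mm high; origin: centre of its underside; the -x face is the edge facing the lid. With one rim against that edge and the rim across from it raised past about 95 degrees, the lid falls over flat onto the pad; overhanging the edge by 10 mm or so is fine.
- pad_edge (a point): Middle of the pad's top front edge (the edge facing the lid): 75 mm along the pad's -x from its origin, 10 mm over the table. Axes as the pad's.
- lifter: Lid lifter, 0.14 kg, level on the mat. Origin below the handle's middle, level with the blade's underside; x to the tip, z up. Red handle x -50 to 50 mm, 18 wide (y), z 24 to 46. A neck slopes down to a flat steel blade 28 wide, 2 thick, x 72 to 140, z 0 to 2. Rear foot plate 30 wide at x -50 to -53 reaches z 0: it stands on blade and foot. Mass centre within 20 mm of the origin.
- lifter_tip (a point): Middle of the blade's front edge, on the underside: x 140 mm, z 0 in the lifter's frame.
- lifter_grip (a point): Centre of the red handle, 35 mm above the lifter's underside: the place to grip, closing across the 18 mm width.
- mat: Fixed black rubber mat, 270 mm (x) by 120 mm (y), 3 mm thick; origin at the centre of its underside. The lifter lies on it, roughly along its x, and must be returned to it. It is to the left or right of the pad.
- can_a: Open food can with an orange-brown label, 96 mm across, 45 mm high, beyond the pad; origin at the centre of its base. Leave alone.
- can_b: A second can like can_a. Leave alone.
- lid_stack: A stack of six lids in one piece, 84 mm across, 42 mm high, on the other side of the pad from the mat; origin at the centre of its base. Leave alone.
There are look-alikes about, which are no part of the job. What is meant by the lid is not turquoise, and is the smaller of those in its own colour.

How it is judged:
By the outcome, as a careful person would: the job done as asked, in the order asked, and still so for the second after the job is handed in, with the robot touching nothing.
It also fails if it takes over 58 s, if anything falls off the work surface, if the arm or the gripper's body presses on something with over 40 N, if the wrist force passes 120 N, or if a joint passes its speed limit or range.

## Robot

A 7-joint arm with a two-finger parallel gripper is mounted at the origin on the work surface. World frame = base frame: x ahead of the robot, y to its left, z up, the work surface at z = 0. Lengths are in m, angles in rad, forces in N, time in s.
With the tool pointing down it reaches from about 0.425 to 0.825 m from the base axis. Payload 3.6 kg.
Tool frame: the origin (TCP) lies midway between the tips of the shut fingers; the grasp point (between the pads) lies r.grasp_offset behind it (r.grasp_offset is the distance from the TCP to the grasp point, in m); z points along the fingers, y is the line along which they close (so a half turn about z gives the same grasp; the last joint's range is limited). The gripper opens to 85 mm and grips with 20 to 120 N. Pads are 22 mm wide; open, the fingers measure 114 mm over their backs; the gripper's body (76 mm by 85 mm) begins 54 mm behind the grasp point. The pads swing forward as they close: fully open they stand 13 mm farther back than shut.
Start: joints at [-0.026, 0.615, -0.013, 1.423, 0.008, 1.103, -0.04], TCP at [0.65, 0, 0.231] pointing down, gripper open.
Joint ranges: [-3.12, 3.12], [-0.3, 2.06], [-1.34, 1.32], [0.26, 2.42], [-1.36, 4.5], [0.01, 1.98], [-2.84, 2.84]. Speed limits (rad/s): [2.79, 2.79, 3.14, 3.14, 3.14, 3.14, 3.14].

## Interface

Orientations are given as a unit quaternion [x, y, z, w].
In Python, from station import r gives the robot as it stands.
- The arm moves only by the tool step_arm, never from a script. Its argument "targets" is one flat list of numbers, 7 for each row, row after row: the shift along the world's x, y, z in mm, then the turn, a rotation vector about the world's x, y, z in rad, then the finger opening in mm, from 0 to 85.4. In form: [dx, dy, dz, ax, ay, az, hand, dx, dy, dz, ax, ay, az, hand, ...]. A call has 1 to 12 rows; each row shifts and turns the commanded pose from where the row before left it; what a row does not reach is not made up. A row lasts 1/10 s, in which the tool goes at most 50 mm and 8.59 degrees, less where a joint would pass 70% of its speed; a pose out of reach is approached as far as the arm can. A call with a gripper value outside its range is refused whole. The fingers move at their own pace and stop on an object; the grip force is fixed at half the most. Time passes only in rows, so rows that do not move let the fingers close. It gives the time, the measured TCP pose, the force, the opening and the grip force at its end, in the units of the state.
- r.observe(): the state, without advancing time (a new reading comes with each control period).
- r.grab_frame(name): name is "scene" or "side" or "wrist"; returns the picture (420x560x3 uint8, red, green, blue); there is no depth.
- r.camera_model(name): a dict with "vfov" (degrees; the focal length in pixels is half the picture's height over the tangent of half this angle, whatever the lens; pixels are square), "cx", "cy" (the principal point, pixels), "distortion" ([k1, k2, p1, p2, k3] as OpenCV has them; the pictures are not rectified), "R" (3x3) and "t" (3): a world point X has camera coordinates R X + t. Camera axes: x right, y down, z forward; pixel columns grow to the right and rows downward; lengths in m; the calibration is good to about 2 mm. A picture is of the moment at which its call begins: read the wrist's pose just before it. camera_model takes no time and is no camera call; for the wrist camera it gives the pose at the moment of the call.
- r.hand_in(): hands the job in; it is judged then, once.
The state is a dict: "clock": time; "joint_positions": joint angles; "joint_velocities": joint speeds; "joint_torque": joint torques, N m; "tcp_pos": TCP position; "ee_rot": TCP orientation; "ft_force": force on the tool from outside, world axes, zero at the start; "moment": the same for the moment, N m; "opening": finger opening in m; "grip_force": force on a finger pad.
Only numpy, scipy, OpenCV 4.12 (cv2) and the standard library are available. Lean on these libraries where they do the work, as an engineer would, in place of code of your own. Each camera call takes 0.05 s, during which the arm holds its last target. There are 200 camera calls.

## Working session

There is one attempt and no reset: what is moved stays moved. The work goes in short steps, Python scripts to look and compute and a tool call to move; the robot and the scene stay as the last step left them, time stands still between calls to the robot, and variables do not carry over. Pictures are saved under pics/ and viewed, at most 10 in all, crops included, and the job is handed in when it is done.

Besides the shell and the picture viewer there is one more tool, called after "Emit:" as a command line: name --argument value ..., lists and objects as JSON in quotes. step_arm: Moves the arm, as the interface text tells. Its arguments: {"type":"object","properties":{"targets":{"type":"array","items":{"type":"number"}}},"required":["targets"]}

```bash
ls; mkdir -p pics
cat > h.py <<'E'
import numpy as np, cv2
from station import r
def K(m):
    f=210/np.tan(np.radians(m['vfov'])/2); return np.array([[f,0,m['cx']],[0,f,m['cy']],[0,0,1.]])
def ray(m,uv):
    p=cv2.undistortPoints(np.array(uv,float).reshape(-1,1,2),K(m),np.array(m['distortion'],float)).reshape(-1,2)
    R=np.array(m['R']);t=np.array(m['t'])
    d=np.c_[p,np.ones(len(p))]@R; return -R.T@t,d/np.linalg.norm(d,axis=1)[:,None]
def onz(m,uv,z):
    o,d=ray(m,uv); return o+d*((z-o[2])/d[:,2])[:,None]
def tri(m1,uv1,m2,uv2):
    A=np.zeros((3,3));b=np.zeros(3);L=[]
    for m,uv in((m1,uv1),(m2,uv2)):
        o,d=ray(m,[uv]);P=np.eye(3)-np.outer(d[0],d[0]);A+=P;b+=P@o;L.append((P,o))
    x=np.linalg.solve(A,b);return x,[np.linalg.norm(P@(x-o)) for P,o in L]
def proj(m,X):
    return cv2.projectPoints(np.array(X,float).reshape(-1,1,3),cv2.Rodrigues(np.array(m['R'],float))[0],np.array(m['t'],float),K(m),np.array(m['distortion'],float))[0].reshape(-1,2)
def save(n,im): cv2.imwrite('pics/'+n,cv2.cvtColor(im,cv2.COLOR_RGB2BGR))
E
python3 - <<'E'
from h import *
for n in('scene','side','wrist'):
    m=r.camera_model(n);im=r.grab_frame(n);np.save(n+'.npy',im);save(n+'0.png',im)
    import json;json.dump({k:np.array(v).tolist() for k,v in m.items()},open(n+'.json','w'))
    print(n,-np.array(m['R']).T@np.array(m['t']),m['distortion'],np.round(m['R'],2).tolist())
print(r.observe(),r.grasp_offset)
E
```

```text
pics
scene [ 1.07517033 -0.16806652  0.94176486] [0.03970291 0.         0.         0.         0.        ] [[0.3, 0.95, 0.01], [0.81, -0.24, -0.54], [-0.51, 0.17, -0.84]]
side [0.26745973 0.95999957 0.61827507] [-0.114687  0.        0.        0.        0.      ] [[-0.96, -0.27, 0.0], [-0.14, 0.46, -0.88], [0.24, -0.84, -0.48]]
wrist [0.64892633 0.08174816 0.37262756] [-0.03055668  0.          0.          0.          0.        ] [[1.0, -0.0, -0.0], [-0.0, -0.95, 0.32], [-0.0, -0.32, -0.95]]
{'clock': 0.15, 'joint_positions': array([-0.02650682,  0.61572941, -0.01266935,  1.4245445 ,  0.00810281,
        1.10339365, -0.04042786]), 'joint_velocities': array([ 0.00042444, -0.00324144,  0.00012595, -0.00574925,  0.0010661 ,
       -0.0001    ,  0.00019612]), 'joint_torque': array([ 9.62922204e-04, -4.69657230e+01,  2.59976937e-01, -1.71251339e+01,
        1.01253757e-02,  7.07855565e-03,  2.07303725e-05]), 'tcp_pos': array([6.49409881e-01, 4.72480337e-05, 2.30378573e-01]), 'ee_rot': array([ 0.70707549,  0.70713734, -0.00071299, -0.00071926]), 'ft_force': array([-0.98649977, -0.23284674, -0.07080306]), 'moment': array([ 0.00872592, -0.00313309,  0.06321772]), 'grip_force': 0.0, 'opening': 0.08555287298448956} 0.0187
```

View pics/scene0.png

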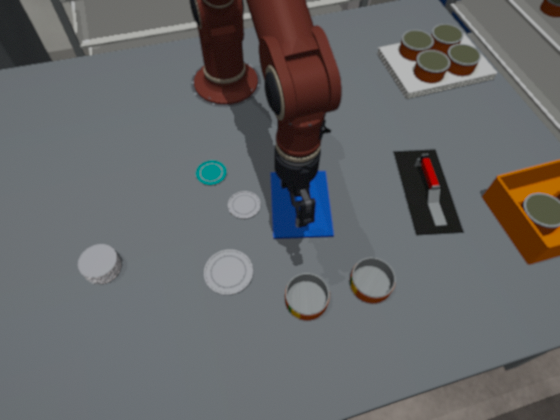

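View pics/side0.png

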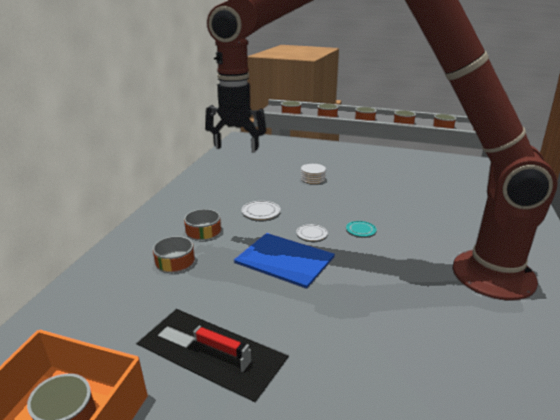

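View pics/wrist0.png

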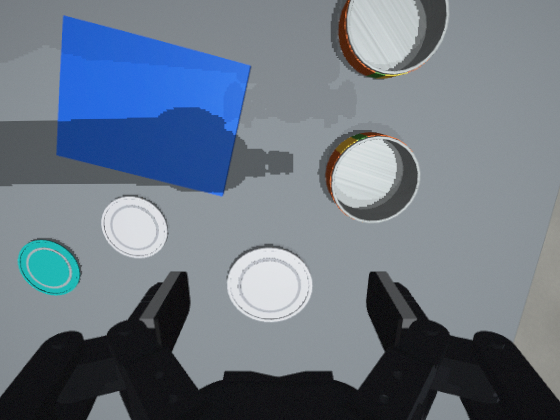

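Candidates for the lid: small silver lid (scene 244,205; side 312,232; wrist 134,226). Look-alikes are the larger silver lid (scene 228,271), the turquoise one (211,172) and the stack (100,263). I choose the small silver one. The lifter's red handle is at scene (430,172), side (218,341).

```bash
cat > meas.py <<'E'
from h import *
import json
M={n:json.load(open(n+'.json')) for n in('scene','side','wrist')}
I={n:np.load(n+'.npy') for n in M}
def big(mask,near=None):
    mask=mask.astype(np.uint8)
    c,_=cv2.findContours(mask,cv2.RETR_EXTERNAL,cv2.CHAIN_APPROX_NONE)
    if near is not None:
        c=[k for k in c if cv2.contourArea(k)>60 and cv2.pointPolygonTest(k,near,True)>-8]
    return max(c,key=cv2.contourArea)
def hsv(n): return cv2.cvtColor(I[n],cv2.COLOR_RGB2HSV).astype(int)
cent={}
for n,p in(('scene',(244,205)),('side',(312,232)),('wrist',(134,226))):
    h=hsv(n);bg=(h[...,2]>160)&(h[...,1]<50)
    k=big(bg,p);P=onz(M[n],k.reshape(-1,2)+0.0,0.007)
    (c,rad)=cv2.minEnclosingCircle((P[:,:2]*1000).astype(np.float32)) ;e=cv2.fitEllipse((P[:,:2]*1000).astype(np.float32))
    cent[n]=cv2.fitEllipse(k)[0]; print('lid',n,np.round(c,1),round(rad,1),np.round(e[0],1),np.round(e[1],1),np.round(cent[n],1))
for a,b in(('scene','side'),('wrist','side')): print('tri lid',tri(M[a],cent[a],M[b],cent[b]))
pc={}
for n in M:
    h=hsv(n);k=big((h[...,0]>105)&(h[...,0]<125)&(h[...,1]>200)&(h[...,2]>60))
    if n=='scene': k=cv2.convexHull(k)
    q=cv2.approxPolyDP(cv2.convexHull(k),6,True).reshape(-1,2)
    print('pad',n,q.tolist(),np.round(onz(M[n],q,.01)*1000).tolist())
red={}
for n in('scene','side'):
    h=hsv(n);m=((h[...,0]<6)|(h[...,0]>174))&(h[...,1]>200)&(h[...,2]>130)
    k=big(m,(430,172) if n=='scene' else (218,341));print('red',n,cv2.minAreaRect(k));q=cv2.boxPoints(cv2.minAreaRect(k));print(np.round(q).tolist(),np.round(onz(M[n],q,.049)*1000).tolist())
    hm=(h[...,2]<50);
    k=[c for c in cv2.findContours(hm.astype(np.uint8),cv2.RETR_EXTERNAL,cv2.CHAIN_APPROX_NONE)[0] if cv2.pointPolygonTest(c,(430,172) if n=='scene' else (218,341),True)>-8]
    if k:
        q=cv2.approxPolyDP(cv2.convexHull(max(k,key=cv2.contourArea)),6,True).reshape(-1,2);print('mat',q.tolist(),np.round(onz(M[n],q,.003)*1000).tolist())
a=cv2.resize(I['scene'][140:240,385:470],None,fx=4.5,fy=4.5,interpolation=cv2.INTER_CUBIC)
b=cv2.resize(I['side'][305:385,140:290],None,fx=2.7,fy=5.625/1,interpolation=cv2.INTER_CUBIC)
c=np.zeros((600,790,3),np.uint8);c[:450,:382]=a[:450,:382];c[:450,385:790]=b[:450,:405]
d=cv2.resize(I['scene'][180:230,205:300],None,fx=3,fy=3,interpolation=cv2.INTER_CUBIC);c[450:600,:285]=d
save('crop1.png',c)
E
python3 meas.py
```

```text
lid scene [465.2 -62.9] 25.8 [465.  -62.8] [47.1 49.7] [243.6 204.2]
lid side [465.1 -59.8] 42.6 [464.8 -59.1] [79.3 83.2] [311.4 231.6]
lid wrist [465.6 -64.5] 42.7 [465.8 -64.4] [83.4 83.9] [133.6 227.3]
tri lid (array([ 0.46472356, -0.06236077,  0.00489701]), [np.float64(0.0007402315247126276), np.float64(0.0007402315247125402)])
tri lid (array([ 0.4651224 , -0.06369225,  0.00407272]), [np.float64(0.0006226384770774611), np.float64(0.0006226384770773454)])
pad scene [[324, 172], [332, 235], [275, 237], [272, 173]] [[429.0, 170.0, 10.0], [618.0, 121.0, 10.0], [582.0, -14.0, 10.0], [392.0, 35.0, 10.0]]
pad side [[317, 274], [305, 286]] [[410.0, 131.0, 10.0], [427.0, 183.0, 10.0]]
pad wrist [[64, 16], [199, 53], [234, 138], [222, 193], [57, 154]] [[427.0, 173.0, 10.0], [566.0, 136.0, 10.0], [599.0, 47.0, 10.0], [581.0, -17.0, 10.0], [390.0, 30.0, 10.0]]
red scene ((430.2226257324219, 171.2372283935547), (27.254009246826172, 6.065938949584961), 70.01689147949219)
[[423.0, 159.0], [428.0, 157.0], [438.0, 183.0], [432.0, 185.0]] [[493.0, 419.0, 49.0], [491.0, 437.0, 49.0], [573.0, 420.0, 49.0], [574.0, 403.0, 49.0]]
mat [[395, 152], [434, 150], [462, 231], [416, 233]] [[416.0, 388.0, 3.0], [441.0, 496.0, 3.0], [697.0, 437.0, 3.0], [669.0, 325.0, 3.0]]Traceback (most recent call last):
  File "meas.py", line 28, in <module>
    k=big(m,(430,172) if n=='scene' else (218,341));print('red',n,cv2.minAreaRect(k));q=cv2.boxPoints(cv2.minAreaRect(k));print(np.round(q).tolist(),np.round(onz(M[n],q,.049)*1000).tolist())
  File "meas.py", line 10, in big
    return max(c,key=cv2.contourArea)
ValueError: max() iterable argument is empty
```

```bash
sed -i "s/(h\[...,2\]>130)/(h[...,2]>90)/; s/cv2.contourArea(k)>60/cv2.contourArea(k)>30/; s/,True)>-8\]/,True)>-14]/" meas.py
cat >> meas.py <<'E'
red={}
for n,p in(('scene',(430,172)),('side',(218,341))):
    h=hsv(n);m=((h[...,0]<6)|(h[...,0]>174))&(h[...,1]>180)&(h[...,2]>90)
    k=big(m,p);mo=cv2.moments(k);red[n]=(mo['m10']/mo['m00'],mo['m01']/mo['m00'])
    hh,w=h.shape[:2];yy,xx=np.mgrid[:hh,:w]
    bl=(h[...,2]>100)&(h[...,1]<60)&((abs(xx-437)<8)&(abs(yy-205)<22) if n=='scene' else (abs(xx-180)<24)&(abs(yy-337)<14))
    k=big(bl);q=cv2.boxPoints(cv2.minAreaRect(k));print('blade',n,np.round(q,1).tolist(),np.round(onz(M[n],q,.005)*1000,1).tolist())
print('tri red centroid',red,tri(M['scene'],red['scene'],M['side'],red['side']))
E
python3 meas.py | tail -9
```

```text
red scene ((429.9548034667969, 170.87332153320312), (28.252254486083984, 7.937538146972656), 70.34617614746094)
[[421.0, 159.0], [429.0, 156.0], [438.0, 183.0], [431.0, 186.0]] [[490.0, 417.0, 49.0], [487.0, 440.0, 49.0], [573.0, 422.0, 49.0], [575.0, 400.0, 49.0]]
mat [[395, 152], [434, 150], [462, 231], [416, 233]] [[416.0, 388.0, 3.0], [441.0, 496.0, 3.0], [697.0, 437.0, 3.0], [669.0, 325.0, 3.0]]
red side ((205.6470489501953, 337.9117736816406), (20.82532501220703, 10.304197311401367), 40.601295471191406)
[[194.0, 335.0], [201.0, 327.0], [217.0, 341.0], [210.0, 349.0]] [[575.0, 430.0, 49.0], [572.0, 407.0, 49.0], [531.0, 432.0, 49.0], [534.0, 453.0, 49.0]]
mat [[137, 343], [178, 310], [287, 357], [252, 400]] [[697.0, 440.0, 3.0], [665.0, 329.0, 3.0], [412.0, 391.0, 3.0], [443.0, 501.0, 3.0]]
blade scene [[426.29998779296875, 191.6999969482422], [437.79998779296875, 189.1999969482422], [445.20001220703125, 223.6999969482422], [433.70001220703125, 226.1999969482422]] [[564.6, 407.0, 5.0], [566.2, 439.8, 5.0], [666.8, 406.2, 5.0], [665.0, 375.1, 5.0]]
blade side [[157.6999969482422, 335.8999938964844], [162.3000030517578, 324.1000061035156], [194.8000030517578, 337.1000061035156], [190.10000610351562, 348.79998779296875]] [[666.6, 412.3, 5.0], [674.0, 379.5, 5.0], [595.8, 393.9, 5.0], [591.0, 425.1, 5.0]]
tri red centroid {'scene': (430.0923482849604, 171.30255057167986), 'side': (217.4456740442656, 339.95305164319245)} (array([0.53172116, 0.42354158, 0.04383823]), [np.float64(0.001433955530837045), np.float64(0.00143395553083716)])
```

View pics/crop1.png

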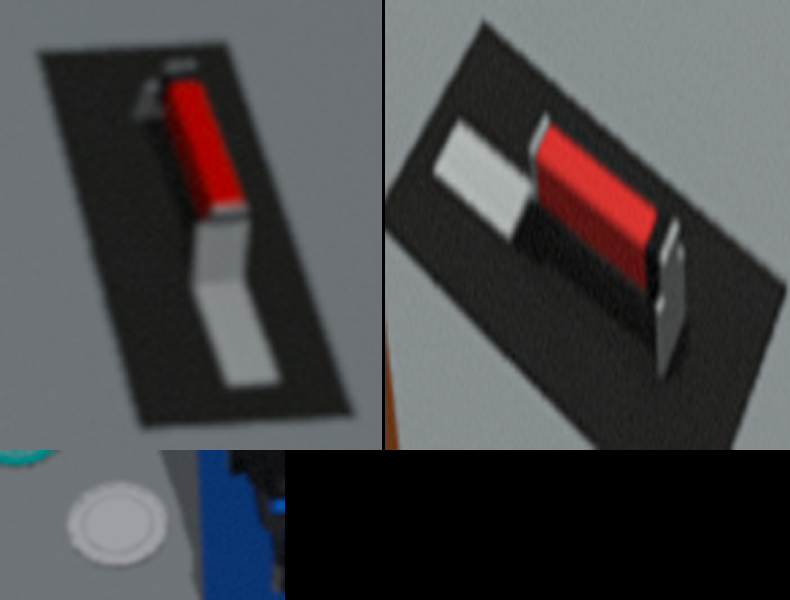

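The crops show the small silver lid beside the blue pad. It measures 84 mm across at (465,-63.5) mm. The lifter lies on the mat with its handle at about (531,423) mm, 44 mm high, and yaw about -13°. I'll move above the lifter, turning −1.74 rad.

Emit:
step_arm --targets '[-10, 35, 0, 0, 0, -0.145, 85, -10, 35, 0, 0, 0, -0.145, 85, -10, 35, 0, 0, 0, -0.145, 85, -10, 35, 0, 0, 0, -0.145, 85, -10, 35, 0, 0, 0, -0.145, 85, -10, 35, 0, 0, 0, -0.145, 85, -10, 35, 0, 0, 0, -0.145, 85, -10, 35, 0, 0, 0, -0.145, 85, -10, 35, 0, 0, 0, -0.145, 85, -10, 35, 0, 0, 0, -0.145, 85, -10, 35, 0, 0, 0, -0.145, 85, -8, 35, 0, 0, 0, -0.145, 85]'

```text
clock: 1.35
tcp_pos: [0.5308, 0.4216, 0.2309]
ee_rot: [0.996, -0.087, -0.0, 0.0]
ft_force: [0.6, -0.1, -1.1]
opening: 0.0853
grip_force: 0.0
```

Emit:
step_arm --targets '[0, 3, 0, 0, 0, -0.06, 85, 0, 0, 0, 0, 0, 0, 85, 0, 0, 0, 0, 0, 0, 85]'

```text
clock: 1.65
tcp_pos: [0.5324, 0.4218, 0.231]
ee_rot: [0.993, -0.114, 0.0, 0.001]
ft_force: [0.8, -0.6, 0.1]
opening: 0.0851
grip_force: 0.0
```

Run:
```python
from h import *
m=r.camera_model('wrist');im=r.grab_frame('wrist');np.save('w1.npy',im);save('w1.png',im)
import json;json.dump({k:np.array(v).tolist() for k,v in m.items()},open('w1.json','w'))
s=r.observe();print(s['tcp_pos'],s['ee_rot'],s['joint_positions'].round(2))
h=cv2.cvtColor(im,cv2.COLOR_RGB2HSV).astype(int)
k=((h[...,0]<6)|(h[...,0]>174))&(h[...,1]>180)&(h[...,2]>90)
c=max(cv2.findContours(k.astype(np.uint8),0,1)[0],key=cv2.contourArea);q=cv2.boxPoints(cv2.minAreaRect(c));print(q.round(),(onz(m,q,.049)*1000).round(1))
```

```text
[0.53272601 0.42119824 0.23127555] [ 9.93370617e-01 -1.14953635e-01  2.34780636e-04  6.50650736e-04] [-0.94  0.7   0.46  1.34 -0.31  1.18 -2.26]
[[269. 143.]
 [286. 143.]
 [289. 223.]
 [272. 223.]] [[579.2 418.8  49. ]
 [575.6 401.7  49. ]
 [489.9 418.7  49. ]
 [493.7 437.2  49. ]]
```

View pics/w1.png

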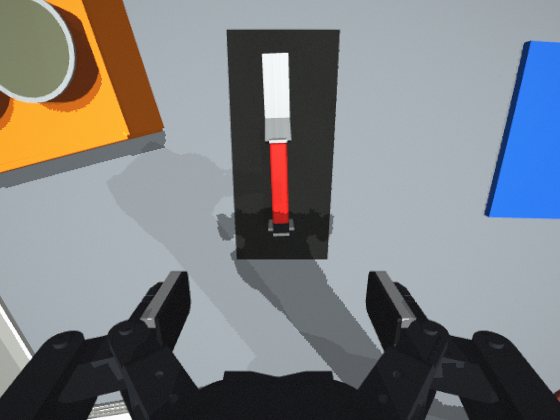

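Run:
```python
from h import *
import json
m=json.load(open('w1.json'));im=np.load('w1.npy');S=json.load(open('scene.json'))
print('front',tri(m,(277.5,143),S,(434.5,184.5))); print('rear',tri(m,(280.5,223),S,(425,157.5)))
h=cv2.cvtColor(im,cv2.COLOR_RGB2HSV).astype(int)
k=((h[...,2]>200)&(h[...,1]<40)).astype(np.uint8);k[:45]=0;k[119:]=0;k[:,:255]=0;k[:,300:]=0
ys,xs=np.nonzero(k);rows=[(y,xs[ys==y].min(),xs[ys==y].max()+1) for y in range(ys.min(),ys.max()+1)]
print(rows[0],rows[-1])
P=onz(m,[((a+b)/2,y) for y,a,b in rows],.005)*1000
v=cv2.fitLine(P[3:-3,:2].astype(np.float32),cv2.DIST_L2,0,.01,.01).ravel();print('tip',P[0],'dir',v,np.degrees(np.arctan2(v[1],v[0])))
d=v[:2]*np.sign(v[0]);print('origin',P[0][:2]-140*d,'len',np.linalg.norm(P[-1]-P[0]))
k=((h[...,0]<6)|(h[...,0]>174))&(h[...,1]>180)&(h[...,2]>90)
ys,xs=np.nonzero(k);sel=[(np.mean(xs[ys==y])+.5,y) for y in range(150,218)]
Q=onz(m,sel,.049)*1000;v=cv2.fitLine(Q[:,:2].astype(np.float32),cv2.DIST_L2,0,.01,.01).ravel();print('handle',v,np.degrees(np.arctan(v[1]/v[0])))
```

```text
front (array([0.57662027, 0.40990814, 0.05055868]), [np.float64(0.0012802458578095358), np.float64(0.0012802458578096926)])
rear (array([0.4915877 , 0.42668666, 0.05187979]), [np.float64(0.001272319000406879), np.float64(0.0012723190004070358)])
(53, np.int64(276), np.int64(288)) (117, np.int64(265), np.int64(289))
tip [664.45574225 385.27945779   5.        ] dir [ 9.8151588e-01 -1.9138075e-01  6.3431812e+02  3.9886694e+02] -11.033374
origin [527.0435108  412.07276414] len 66.368912681964
handle [ 9.8168528e-01 -1.9050997e-01  5.3525854e+02  4.1825656e+02] -10.982546
```

The wrist view shows the lifter on the mat: red handle from (277,143) to (280,223) px, blade tip at (275,54). Yaw is −11.0°, handle centre (529,419.5) mm, handle top about 50 mm, which agrees with the text.

Emit:
step_arm --targets '[-3.5, -1.5, -40, 0, 0, 0.038, 60, 0, 0, -40, 0, 0, 0, 60, 0, 0, -40, 0, 0, 0, 60, 0, 0, -40, 0, 0, 0, 60, 0, 0, -30, 0, 0, 0, 60, 0, 0, -15, 0, 0, 0, 60, 0, 0, -7, 0, 0, 0, 60, 0, 0, 0, 0, 0, 0, 60, 0, 0, 0, 0, 0, 0, 60]'

```text
clock: 2.6
tcp_pos: [0.5299, 0.422, 0.0212]
ee_rot: [0.995, -0.096, 0.001, -0.001]
ft_force: [-0.8, -0.1, 0.7]
opening: 0.0599
grip_force: 0.0
```

Emit:
step_arm --targets '[0, 0, 0, 0, 0, 0, 10, 0, 0, 0, 0, 0, 0, 10, 0, 0, 0, 0, 0, 0, 10, 0, 0, 0, 0, 0, 0, 10, 0, 0, 0, 0, 0, 0, 10, 0, 0, 0, 0, 0, 0, 10, 0, 0, 0, 0, 0, 0, 10]'

```text
clock: 3.3
tcp_pos: [0.5287, 0.4218, 0.0203]
ee_rot: [0.995, -0.095, 0.0, -0.0]
ft_force: [-1.1, -0.6, 4.9]
opening: 0.0167
grip_force: 58.9
```

Emit:
step_arm --targets '[0, 0, 10, 0, 0, 0, 10, 0, 0, 30, 0, 0, 0, 10, 0, 0, 40, 0, 0, 0, 10, 0, 0, 20, 0, 0, 0, 10, 0, 0, 0, 0, 0, 0, 10, 0, -30, 0, 0, 0, 0.08, 10, 0, -40, 0, 0, 0, 0.1, 10, 0, -40, 0, 0, 0, 0.1, 10, 0, -40, 0, 0, 0, 0.1, 10, 0, -40, 0, 0, 0, 0.1, 10, 0, -40, 0, 0, 0, 0.1, 10, 0, -40, 0, 0, 0, 0.1, 10]'

```text
clock: 4.5
tcp_pos: [0.527, 0.1498, 0.1176]
ee_rot: [0.97, 0.244, -0.002, 0.0]
ft_force: [1.3, 0.0, -0.8]
opening: 0.0171
grip_force: 58.8
```

Emit:
step_arm --targets '[0, -40, 0, 0, 0, 0.1, 10, -14, -40, 0, 0, 0, 0.1, 10, -14, -40, 0, 0, 0, 0.1, 10, -14, -40, 0, 0, 0, 0.1, 10, -14, -40, 0, 0, 0, 0.1, 10, -14, -40, 0, 0, 0, 0.1, 10, -14, -40, 0, 0, 0, 0.1, 10, -14, -40, 0, 0, 0, 0.1, 10, -14, -40, 0, 0, 0, 0.033, 10, -15, -51, 0, 0, 0, 0, 10, 0, 0, 0, 0, 0, 0, 10, 0, 0, 0, 0, 0, 0, 10]'

```text
clock: 5.7
tcp_pos: [0.4006, -0.2575, 0.118]
ee_rot: [0.791, 0.612, -0.001, -0.001]
ft_force: [-0.1, 1.0, -1.0]
opening: 0.0171
grip_force: 58.8
```

Run:
```python
from h import *
import json
m=r.camera_model('wrist');im=r.grab_frame('wrist');np.save('w2.npy',im);save('w2.png',im)
json.dump({k:np.array(v).tolist() for k,v in m.items()},open('w2.json','w'))
s=r.observe();print(s['clock'],s['tcp_pos'],s['ee_rot'],s['joint_positions'].round(2),s['ft_force'],s['moment'],s['opening'])
```

```text
5.75 [ 0.40154467 -0.25567197  0.11820849] [ 7.89671217e-01  6.13528457e-01 -7.27501286e-05 -1.48207487e-03] [ 0.6   0.52 -0.12  2.04  0.1   0.59  0.17] [-0.41196162  0.59607554 -1.51535946] [ 0.06943171 -0.03520858 -0.03207502] 0.017224116891195858
```

View pics/w2.png

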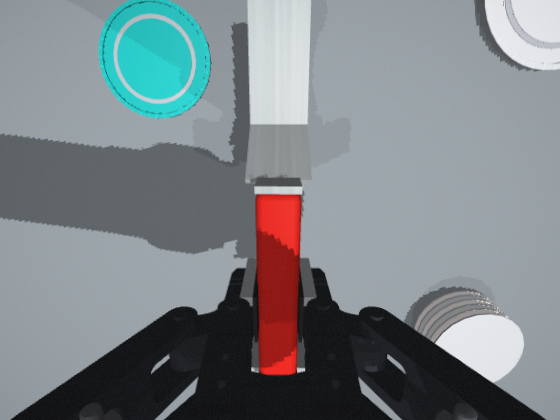

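The wrist view shows the lifter held straight, with the blade going up the image from (278,125). The turquoise lid (155,58) is to its left and the stack (470,340) to its right. I overshot x by 13 mm, so I'll work out the correction and the clearances.

Run:
```python
from h import *
import json
m=json.load(open('w2.json'));im=np.load('w2.npy')
h=cv2.cvtColor(im,cv2.COLOR_RGB2HSV).astype(int)
k=((h[...,0]>80)&(h[...,0]<98)&(h[...,1]>120)).astype(np.uint8)
c=cv2.convexHull(max(cv2.findContours(k,0,1)[0],key=cv2.contourArea)).reshape(-1,2)
P=onz(m,c,.007)*1000;print('turq',cv2.fitEllipse(P[:,:2].astype(np.float32)))
u=np.array([.247,.969]);v=np.array([.969,-.247]);e=np.array([486.3,8.5])
ce=np.array(cv2.fitEllipse(P[:,:2].astype(np.float32))[0])-e;print('X,V',ce@u,ce@v)
st=onz(m,[(470,345)],.042)[0][:2]*1000-e;print('stack X,V',st@u,st@v)
# blade edges at known z ~ TCP-? rows 20..115
z=.1182-.0173+.002
g=[]
for y in range(10,118,8):
    row=(h[y,:,2]>190)&(h[y,:,1]<40);xs=np.nonzero(row[235:325])[0]+235
    Q=onz(m,[(xs.min(),y),(xs.max()+1,y)],z)[:,:2]*1000;g.append(Q.mean(0));w=np.linalg.norm(Q[1]-Q[0])
g=np.array(g);L=cv2.fitLine(g.astype(np.float32),cv2.DIST_L2,0,.01,.01).ravel();print('blade axis yaw',np.degrees(np.arctan(L[1]/L[0])),'width',w)
t=r.observe()['tcp_pos'][:2]*1000;print('blade V - tcp V',((g-t)@v).round(1))
# base of blade row ~125 X: should be tcp+72
print('blade start X rel tcp',(onz(m,[(278,125)],z)[0][:2]*1000-t)@u)
```

```text
turq ((339.9144287109375, -122.63106536865234), (83.2511215209961, 83.67290496826172), 51.72560501098633)
X,V -163.22323845062257 -109.45824543304445
stack X,V -395.8590347664487 150.61709298090284
blade axis yaw 75.353806 width 27.55280263682565
blade V - tcp V [0.5 0.4 0.2 0.4 0.4 0.4 0.4 0.1 0.1 0.3 0.3 0.1 0.1 0.3]
blade start X rel tcp 70.92074132893003
```

Emit:
step_arm --targets '[7, -2, -20, 0, 0, 0, 10, 7, -2, -30, 0, 0, 0, 10, 0, 0, -20, 0, 0, 0, 10, 0, 0, -11, 0, 0, 0, 10, 0, 0, 0, 0, 0, 0, 10, 0, 0, 0, 0, 0, 0, 10]'

```text
clock: 6.35
tcp_pos: [0.4168, -0.2596, 0.0386]
ee_rot: [0.789, 0.615, 0.0, -0.0]
ft_force: [0.3, -0.1, -0.4]
opening: 0.0173
grip_force: 58.8
```

Run:
```python
from h import *
import json
s=r.observe();print(s['clock'],s['tcp_pos'],s['ee_rot'],s['ft_force'])
t=s['tcp_pos'];u=np.array([.247,.969,0]);v=np.array([.969,-.247,0])
tip=t+.14*u;tip[2]-=.0163
c=np.zeros((600,800,3),np.uint8)
for i,n in enumerate(('scene','side')):
    m=r.camera_model(n);im=r.grab_frame(n);np.save(n+'1.npy',im);q=proj(m,tip)[0];x,y=q.round().astype(int);print(n,q)
    a=im[y-45:y+45,x-65:x+65];print('crop origin',x-65,y-45);a=cv2.resize(a,None,fx=6 if 0 else 4.4,fy=4.4 if 0 else 3.3,interpolation=cv2.INTER_CUBIC)
    c[i*300:i*300+297,:572]=a[:297,:572]
save('c2.png',c)
```

```text
6.35 [ 0.41684405 -0.25960266  0.03855174] [ 7.88911233e-01  6.14507144e-01  1.69208816e-04 -8.59861132e-05] [ 0.29020549 -0.10504357 -0.35571325]
scene [218.50357697 202.33220581]
crop origin 154 157
side [321.17076168 216.02063608]
crop origin 256 171
```

View pics/c2.png

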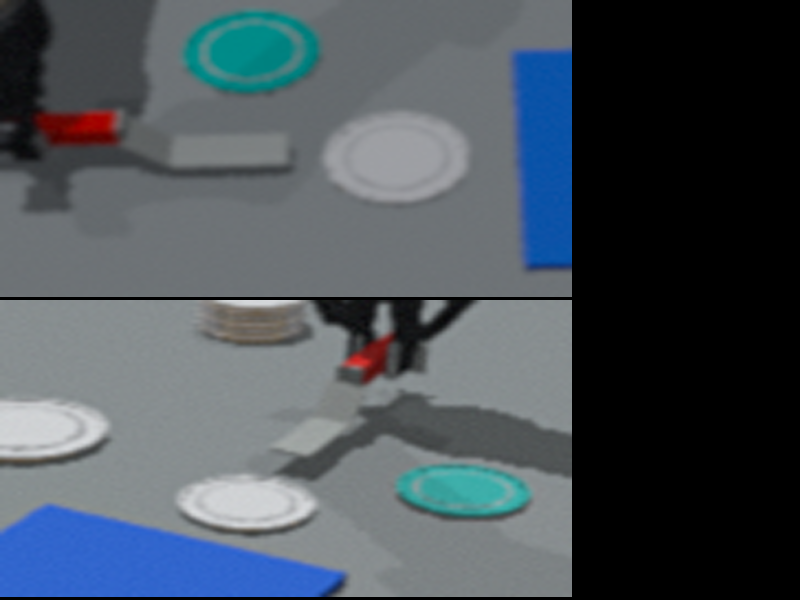

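The scene crop shows the blade tip at about (220,203), level and lined up with the lid. The side view agrees, with the tip at (322,217). I'll lower the blade to about 1.2 mm.

Emit:
step_arm --targets '[-1, 0, -10, 0, 0, 0, 10, 0, 0, -6, 0, 0, 0, 10, 0, 0, -2, 0, 0, 0, 10, 0, 0, -1, 0, 0, 0, 10, 0, 0, -1, 0, 0, 0, 10, 0, 0, 0, 0, 0, 0, 10, 0, 0, 0, 0, 0, 0, 10]'

```text
clock: 7.15
tcp_pos: [0.4155, -0.2605, 0.0184]
ee_rot: [0.789, 0.614, 0.0, 0.0]
ft_force: [-0.4, 0.2, -1.5]
opening: 0.0171
grip_force: 58.8
```

Emit:
step_arm --targets '[1, 3.9, 0, 0, 0, 0, 10, 1, 3.9, 0, 0, 0, 0, 10, 1, 3.9, 0, 0, 0, 0, 10, 1, 3.9, 0, 0, 0, 0, 10, 1, 3.9, 0, 0, 0, 0, 10, 1, 3.9, 0, 0, 0, 0, 10, 1, 3.9, 0, 0, 0, 0, 10, 1, 3.9, 0, 0, 0, 0, 10, 1, 3.9, 0, 0, 0, 0, 10, 1, 3.9, 0, 0, 0, 0, 10, 1, 3.9, 0, 0, 0, 0, 10]'

```text
clock: 8.25
tcp_pos: [0.4264, -0.2172, 0.0183]
ee_rot: [0.789, 0.614, -0.0, -0.0]
ft_force: [-0.2, 0.2, -1.0]
opening: 0.0173
grip_force: 58.8
```

```bash
cat > lid.py <<'E'
from h import *
u=np.array([.247,.969]);v=np.array([.969,-.247]);e=np.array([486.3,8.5])
def lid(guess):
    for n,th in(('side',160),('scene',120)):
        m=r.camera_model(n);im=r.grab_frame(n);h=cv2.cvtColor(im,cv2.COLOR_RGB2HSV).astype(int)
        k=((h[...,2]>th)&(h[...,1]<50)).astype(np.uint8);p=proj(m,[guess[0]/1000,guess[1]/1000,.007])[0]
        c=[q for q in cv2.findContours(k,0,1)[0] if cv2.pointPolygonTest(q,p.tolist(),False)>=0]
        if not c: print(n,'none');continue
        P=onz(m,c[0].reshape(-1,2),.007)[:,:2]*1000;E=cv2.fitEllipse(P.astype(np.float32));q=np.array(E[0])-e
        print(n,'centre',np.round(E[0],1),'ax',np.round(E[1],1),'X,V',(q@u).round(1),(q@v).round(1),'maxX',((P-e)@u).max().round(1))
s=r.observe();t=s['tcp_pos'][:2]*1000
print(s['clock'],s['tcp_pos'].round(4),s['ft_force'].round(1),'tip X,V',((t-e)@u+140).round(1),((t-e)@v).round(1))
import sys
lid([float(a) for a in sys.argv[1:3]])
E
python3 lid.py 470 -45
```

```text
8.25 [ 0.4264 -0.2172  0.0183] [-0.2  0.2 -1. ] tip X,V -93.5 -2.3
side centre [464.  -55.7] ax [ 75.8 125.9] X,V -67.7 -5.8 maxX -13.2
scene centre [464.8 -59.1] ax [ 79.6 141. ] X,V -70.8 -4.1 maxX -11.6
```

Emit:
step_arm --targets '[0.7, 2.9, 0, 0, 0, 0, 10, 0.7, 2.9, 0, 0, 0, 0, 10, 0.5, 1.9, 0, 0, 0, 0, 10, 0.2, 1, 0, 0, 0, 0, 10, 0, 0, 0, 0, 0, 0, 10]'

```text
clock: 8.85
tcp_pos: [0.4286, -0.2086, 0.0183]
ee_rot: [0.789, 0.614, 0.0, -0.0]
ft_force: [-0.0, -0.7, -1.6]
opening: 0.0172
grip_force: 58.8
```

Emit:
step_arm --targets '[0.2, 1, 0, 0, 0, 0, 10, 0.2, 1, 0, 0, 0, 0, 10, 0, 0, 0, 0, 0, 0, 10]'

```text
clock: 9.15
tcp_pos: [0.4289, -0.2067, 0.0183]
ee_rot: [0.789, 0.614, 0.0, -0.0]
ft_force: [0.8, 0.1, -1.5]
opening: 0.017
grip_force: 58.8
```

Emit:
step_arm --targets '[0.2, 1, 0, 0, 0, 0, 10, 0, 0, 0, 0, 0, 0, 10]'

```text
clock: 9.35
tcp_pos: [0.4291, -0.206, 0.0183]
ee_rot: [0.789, 0.614, -0.0, 0.0]
ft_force: [-0.4, -0.5, -1.3]
opening: 0.0171
grip_force: 58.8
```

Emit:
step_arm --targets '[0.2, 1, 0, 0, 0, 0, 10, 0, 0, 0, 0, 0, 0, 10]'

```text
clock: 9.55
tcp_pos: [0.429, -0.2057, 0.0184]
ee_rot: [0.79, 0.614, -0.0, 0.0]
ft_force: [-0.8, -2.1, -1.5]
opening: 0.0173
grip_force: 58.8
```

Emit:
step_arm --targets '[0.2, 1, 0, 0, 0, 0, 10, 0, 0, 0, 0, 0, 0, 10]'

```text
clock: 9.75
tcp_pos: [0.4291, -0.2055, 0.0185]
ee_rot: [0.79, 0.613, -0.001, 0.001]
ft_force: [-1.4, -4.3, 0.5]
opening: 0.0173
grip_force: 58.9
```

```bash
python3 lid.py 475 -30
python3 - <<'E'
import numpy as np
pts=np.array([[42,5],[42,7],[35,0]]);n=np.array([-35,5])
prev=None
for d in range(0,101,5):
    t=np.radians(d);R=np.array([[np.cos(t),np.sin(t)],[-np.sin(t),np.cos(t)]])
    q=pts@R.T;N=R@n-[q[:,0].max(),q[:,1].min()]
    print(d,N.round(1),(N-prev).round(1) if prev is not None else '');prev=N
E
```

```text
9.75 [ 0.4291 -0.2055  0.0185] [-1.4 -4.3  0.5] tip X,V -81.4 -2.6
side centre [466.1 -45.4] ax [ 76.5 124.4] X,V -57.2 -6.2 maxX -6.2
scene centre [467.3 -49.3] ax [ 80.1 139.5] X,V -60.7 -4.1 maxX -5.7
0 [-77.   5.] 
5 [-76.9  11.1] [0.1 6.1]
10 [-76.2  17.1] [0.7 6. ]
15 [-74.9  22.9] [1.3 5.9]
20 [-73.   28.6] [1.9 5.7]
25 [-70.6  34.1] [2.4 5.5]
30 [-67.7  39.3] [2.9 5.2]
35 [-64.2  44.2] [3.5 4.9]
40 [-60.3  49.5] [4.  5.2]
45 [-55.9  54.4] [4.4 5. ]
50 [-51.  59.] [4.8 4.5]
55 [-45.8  63.1] [5.2 4.1]
60 [-40.2  66.7] [5.6 3.6]
65 [-34.4  69.8] [5.9 3.1]
70 [-28.2  72.4] [6.1 2.6]
75 [-21.9  74.4] [6.4 2. ]
80 [-15.3  75.8] [6.5 1.5]
85 [-8.7 76.7] [6.6 0.9]
90 [-2. 77.] [6.7 0.3]
95 [ 4.7 76.9] [ 6.7 -0.1]
100 [11.4 76.2] [ 6.7 -0.7]
```

Pushing force has risen to about 4.5 N, so the lid is against the pad edge. I'll start lifting along the arc, keeping light preload.

Emit:
step_arm --targets '[0, 0, 2, 0, 0, 0, 10, 0, 0, 3, 0, 0, 0, 10, 0, 0.1, 3, 0, 0, 0, 10, 0.1, 0.3, 3, 0, 0, 0, 10, 0.1, 0.3, 3, 0, 0, 0, 10, 0.1, 0.7, 3, 0, 0, 0, 10, 0.2, 0.7, 3, 0, 0, 0, 10, 0.2, 0.9, 2.9, 0, 0, 0, 10, 0.2, 0.9, 2.9, 0, 0, 0, 10, 0, 0, 0, 0, 0, 0, 10]'

```text
clock: 10.85
tcp_pos: [0.4303, -0.2023, 0.0448]
ee_rot: [0.79, 0.613, -0.001, 0.002]
ft_force: [-1.3, -6.6, 1.0]
opening: 0.0172
grip_force: 59.0
```

Run:
```python
from h import *
s=r.observe();print(s['tcp_pos'].round(4),s['ee_rot'],s['ft_force'].round(1))
c=np.zeros((600,700,3),np.uint8)
for i,(n,x,y) in enumerate((('scene',245,203),('side',300,235))):
    im=r.grab_frame(n);c[i*300:i*300+297,:700]=cv2.resize(im[y-27:y+27,x-63:x+63] if 0 else im[y-33:y+33,x-78:x+78],(700,297),interpolation=cv2.INTER_CUBIC)
save('c3.png',c)
```

```text
[ 0.4303 -0.2023  0.0448] [ 7.90060971e-01  6.13026132e-01 -5.37486701e-04  1.52818093e-03] [-1.3 -6.6  1. ]
```

View pics/c3.png

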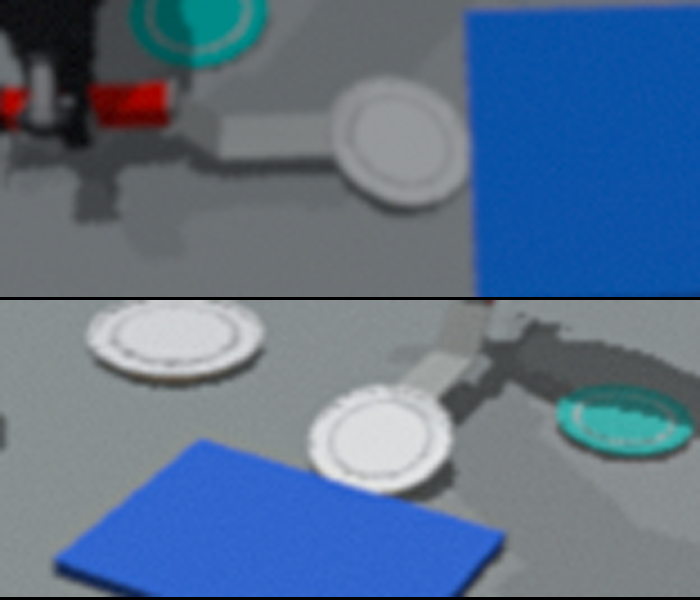

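The lid's far rim is on the pad edge and its near rim is raised by the blade by about 20° (scene crop lid at (400,142), side crop at (380,437)). I'll continue.

Emit:
step_arm --targets '[0.2, 0.7, 2.8, 0, 0, 0, 10, 0.3, 1.0, 2.7, 0, 0, 0, 10, 0.3, 1.3, 2.6, 0, 0, 0, 10, 0.4, 1.4, 2.6, 0, 0, 0, 10, 0.4, 1.7, 2.5, 0, 0, 0, 10, 0.4, 1.7, 2.5, 0, 0, 0, 10, 0.5, 1.9, 2.6, 0, 0, 0, 10, 0.5, 1.9, 2.6, 0, 0, 0, 10, 0.5, 2.1, 2.5, 0, 0, 0, 10, 0.6, 2.1, 2.5, 0, 0, 0, 10, 0, 0, 0, 0, 0, 0, 10]'

```text
clock: 12.05
tcp_pos: [0.4349, -0.1836, 0.0704]
ee_rot: [0.789, 0.614, 0.0, 0.0]
ft_force: [-1.5, -4.1, 2.0]
opening: 0.017
grip_force: 59.2
```

```bash
cat > look.py <<'E'
from h import *
import sys
s=r.observe();t=s['tcp_pos']*1000;u=np.array([.247,.969])
d=(t[:2]-[429.1,-205.5])@u
print('dX %.1f dZ %.1f'%(d,t[2]-18.4),'f',s['ft_force'].round(1),s['clock'])
c=np.zeros((600,700,3),np.uint8)
for i,(n,x,y) in enumerate((('scene',245,203),('side',300,235))):
    im=r.grab_frame(n);c[i*300:i*300+297,:700]=cv2.resize(im[y-33:y+33,x-78:x+78],(700,297),interpolation=cv2.INTER_CUBIC)
    h=cv2.cvtColor(im,cv2.COLOR_RGB2HSV).astype(int)[y-50:y+50,x-90:x+90]
    g=(h[...,0]>12)&(h[...,0]<32)&(h[...,1]>70)&(h[...,2]>70);w=(h[...,2]>160)&(h[...,1]<40);yy,xx=np.nonzero(g);print(n,'gold px',g.sum(),(xx.mean()+x-90,yy.mean()+y-50) if g.sum() else '','white',w.sum())
save(sys.argv[1],c)
E
python3 look.py c4.png
```

```text
dX 22.6 dZ 52.0 f [-1.5 -4.1  2. ] 12.05
scene gold px 0  white 1
side gold px 30 (np.float64(210.76666666666665), np.float64(231.7)) white 1214
```

Emit:
step_arm --targets '[0.6, 2.3, 2.2, 0, 0, 0, 10, 0.6, 2.3, 2.2, 0, 0, 0, 10, 0.6, 2.5, 2.1, 0, 0, 0, 10, 0.6, 2.5, 2.1, 0, 0, 0, 10, 0.7, 2.7, 1.8, 0, 0, 0, 10, 0.7, 2.7, 1.8, 0, 0, 0, 10, 0.7, 2.9, 1.6, 0, 0, 0, 10, 0.7, 2.9, 1.5, 0, 0, 0, 10, 0.7, 3, 1.3, 0, 0, 0, 10, 0.7, 3, 1.3, 0, 0, 0, 10, 0, 0, 0, 0, 0, 0, 10]'

```text
clock: 13.25
tcp_pos: [0.4414, -0.1564, 0.0881]
ee_rot: [0.789, 0.614, 0.0, -0.0]
ft_force: [0.1, -1.4, 2.3]
opening: 0.017
grip_force: 59.3
```

```bash
python3 look.py c5.png
```

```text
dX 50.6 dZ 69.7 f [ 0.1 -1.4  2.3] 13.25
scene gold px 31 (np.float64(261.5483870967742), np.float64(199.8709677419355)) white 0
side gold px 30 (np.float64(210.76666666666665), np.float64(231.7)) white 618
```

View pics/c5.png

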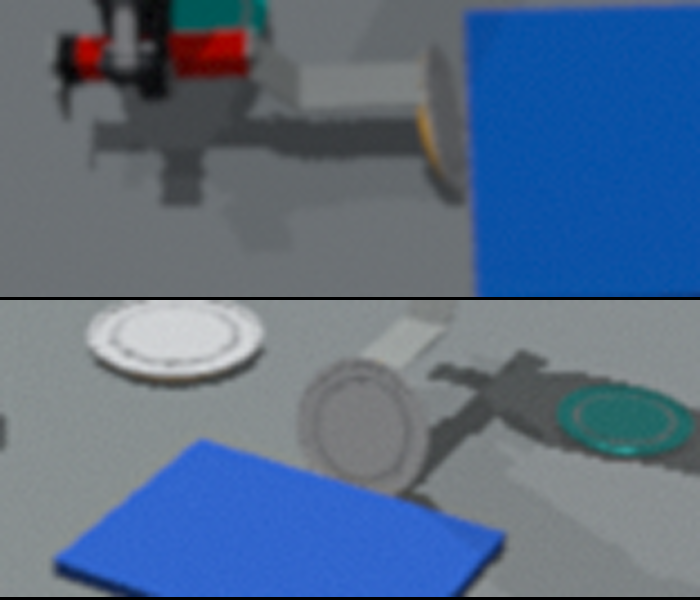

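The lid is at about 70°, with its gold edge visible at scene crop (427,130). I'll push it past vertical.

Emit:
step_arm --targets '[0.8, 3.1, 1, 0, 0, 0, 10, 0.8, 3.1, 0.9, 0, 0, 0, 10, 0.8, 3.1, 0.8, 0, 0, 0, 10, 0.8, 3.1, 0.7, 0, 0, 0, 10, 0.8, 3.2, 0.6, 0, 0, 0, 10, 0.8, 3.2, 0.5, 0, 0, 0, 10, 0.8, 3.2, 0.5, 0, 0, 0, 10, 0.8, 3.2, 0.8, 0, 0, 0, 10, 0.8, 3.2, 0.8, 0, 0, 0, 10, 0.8, 3.2, 0.5, 0, 0, 0, 10, 0, 0, 0, 0, 0, 0, 10]'

```text
clock: 14.45
tcp_pos: [0.4488, -0.125, 0.0947]
ee_rot: [0.789, 0.614, -0.0, -0.0]
ft_force: [-0.4, -0.6, -1.2]
opening: 0.0173
grip_force: 58.9
```

```bash
python3 look.py c6.png
```

```text
dX 82.9 dZ 76.3 f [-0.4 -0.6 -1.2] 14.45
scene gold px 83 (np.float64(271.1927710843373), np.float64(199.95180722891567)) white 0
side gold px 30 (np.float64(210.76666666666665), np.float64(231.7)) white 645
```

Emit:
step_arm --targets '[0.8, 3.2, 0.3, 0, 0, 0, 10, 0.8, 3.2, 0, 0, 0, 0, 10, 0.8, 3.2, 0, 0, 0, 0, 10, 0.8, 3.2, 0, 0, 0, 0, 10, 0, 0, 0, 0, 0, 0, 10, 0, 0, 0, 0, 0, 0, 10]'

```text
clock: 15.15
tcp_pos: [0.4523, -0.1129, 0.0953]
ee_rot: [0.789, 0.614, -0.0, -0.0]
ft_force: [-0.3, 0.6, -2.0]
opening: 0.0171
grip_force: 58.9
```

```bash
python3 look.py c6.png
```

```text
dX 95.5 dZ 76.9 f [-0.3  0.6 -2. ] 15.15
scene gold px 658 (np.float64(278.9376899696049), np.float64(202.2355623100304)) white 0
side gold px 488 (np.float64(290.74590163934425), np.float64(244.88729508196718)) white 637
```

Emit:
step_arm --targets '[0, 0, 15, 0, 0, 0, 10, 0, 0, 15, 0, 0, 0, 10, -5, -20, 10, 0, 0, 0, 10, -5, -20, 0, 0, 0, 0, 10, 0, 0, 0, 0, 0, 0, 10]'

```text
clock: 15.75
tcp_pos: [0.4413, -0.1565, 0.1356]
ee_rot: [0.791, 0.612, -0.001, 0.001]
ft_force: [0.3, -0.3, -2.0]
opening: 0.017
grip_force: 58.8
```

```bash
cat > gold.py <<'E'
from h import *
u=np.array([.247,.969]);v=np.array([.969,-.247]);e=np.array([486.3,8.5]);cc=[]
s=r.observe();print(s['clock'],s['tcp_pos'].round(4),s['ee_rot'].round(4),s['joint_positions'].round(2))
for n in('scene','side'):
    m=r.camera_model(n);im=r.grab_frame(n);h=cv2.cvtColor(im,cv2.COLOR_RGB2HSV)
    k=cv2.inRange(h,(12,70,60),(32,255,255));x,y=proj(m,[.497,.05,.017])[0].astype(int);k2=k*0;k2[y-40:y+40,x-50:x+50]=k[y-40:y+40,x-50:x+50]
    c=max(cv2.findContours(k2,0,1)[0],key=cv2.contourArea);P=onz(m,c.reshape(-1,2),.017)[:,:2]*1000
    E=cv2.fitEllipse(P.astype(np.float32));q=np.array(E[0])-e;cc.append((m,cv2.fitEllipse(c)[0]));print(n,np.round(E[0],1),np.round(E[1],1),'X,V',(q@u).round(1),(q@v).round(1))
print('tri',tri(*cc[0],*cc[1]))
E
python3 gold.py
```

```text
15.75 [ 0.4413 -0.1565  0.1356] [ 0.7912  0.6115 -0.0008  0.001 ] [ 0.34  0.48 -0.07  2.05  0.06  0.62 -0.02]
scene [490.2  24. ] [78.6 81.3] X,V 16.0 -0.1
side [484.3  36.2] [79.4 80.9] X,V 26.4 -8.8
tri (array([0.48650959, 0.02548038, 0.00946318]), [np.float64(0.00034397967104492005), np.float64(0.000343979671044764)])
```

```bash
cat > rel.py <<'E'
from h import *
for n in('scene','side'):
    m=r.camera_model(n);im=r.grab_frame(n);h=cv2.cvtColor(im,cv2.COLOR_RGB2HSV)
    x,y=proj(m,[.497,.05,.017])[0].astype(int)
    b=cv2.inRange(h,(105,180,100 if n=='side' else 60),(125,255,255))
    # front edge points: for each V, walk X for blue onset (sample on plane z=.01)
    u=np.array([.247,.969]);v=np.array([.969,-.247]);e=np.array([486.3,8.5]);out=[]
    for V in list(range(-90,-50,5))+list(range(50,91,5)):
        X=np.arange(-25,25,.5);p=proj(m,np.c_[(e+X[:,None]*u+V*v)/1000,np.full(len(X),.010)])
        q=np.round(p).astype(int);on=b[q[:,1],q[:,0]]>0
        # first X after which the next 5mm all blue
        for i in range(len(X)-10):
            if on[i:i+10].all(): out.append((V,X[i]));break
    out=np.array(out);f=np.polyfit(out[:,0],out[:,1],1);print(n,'edge X at V=0: %.1f slope %.3f'%(f[1],f[0]))
    k=cv2.inRange(h,(12,70,60),(32,255,255));k2=k*0;k2[y-40:y+40,x-50:x+50]=k[y-40:y+40,x-50:x+50]
    c=max(cv2.findContours(k2,0,1)[0],key=cv2.contourArea)
    for z in(.010,.012):
        P=onz(m,c.reshape(-1,2)+.0,z)[:,:2]*1000-e;E=cv2.fitEllipse(P.astype(np.float32));print(' z',z,'lid X,V',(np.array(E[0])@u).round(1),(np.array(E[0])@v).round(1),'X range',(P@u).min().round(1),(P@u).max().round(1))
im=r.grab_frame('scene');a=cv2.resize(im[165:250,220:345],None,fx=6,fy=6.0,interpolation=cv2.INTER_CUBIC)[:510];save('c7.png',a)
E
python3 rel.py
```

```text
scene edge X at V=0: -1.8 slope -0.004
 z 0.01 lid X,V 16.3 -4.8 X range -24.6 58.3
 z 0.012 lid X,V 16.2 -3.4 X range -24.7 58.1
side edge X at V=0: 4.0 slope -0.010
 z 0.01 lid X,V 16.6 -3.6 X range -25.2 58.7
 z 0.012 lid X,V 19.4 -5.0 X range -22.2 61.3
```

View pics/c7.png

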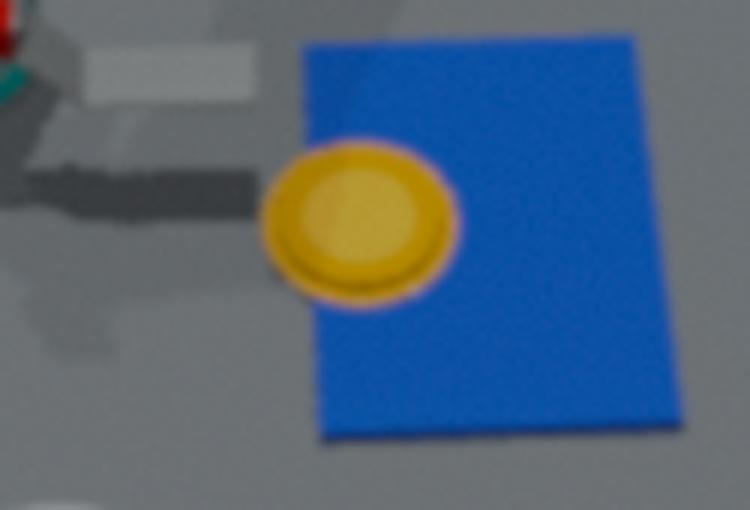

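The lid is flat, gold side up, but overhangs the pad by about 22 mm (scene crop: lid centre (360,220), pad edge x≈310). I'll nudge it farther on with the blade's tip, back off first and then lower.

Emit:
step_arm --targets '[-2, -8, 0, 0, 0, 0, 10, -2, -8, -20, 0, 0, 0, 10, 0, 0, -30, 0, 0, 0, 10, 0, 0, -30, 0, 0, 0, 10, 0, 0, -17, 0, 0, 0, 10, 0, 0, -7, 0, 0, 0, 10, 0, 0, 0, 0, 0, 0, 10, 0, 0, 0, 0, 0, 0, 10]'

```text
clock: 16.8
tcp_pos: [0.4389, -0.1692, 0.0319]
ee_rot: [0.789, 0.614, 0.0, 0.001]
ft_force: [0.4, 0.3, -1.3]
opening: 0.0172
grip_force: 58.8
```

Emit:
step_arm --targets '[0, 0, -3.2, 0, 0, 0, 10, 0.7, 3, 0, 0, 0, 0, 10, 0.8, 3, 0, 0, 0, 0, 10, 0.8, 3, 0, 0, 0, 0, 10, 0.7, 3, 0, 0, 0, 0, 10, 0.8, 3, 0, 0, 0, 0, 10, 0.8, 3, 0, 0, 0, 0, 10, 0.7, 3, 0, 0, 0, 0, 10, 0.8, 3, 0, 0, 0, 0, 10, 0.8, 3, 0, 0, 0, 0, 10, 0.7, 3, 0, 0, 0, 0, 10, 0, 0, 0, 0, 0, 0, 10]'

```text
clock: 18.0
tcp_pos: [0.446, -0.1383, 0.0281]
ee_rot: [0.789, 0.614, 0.0, -0.0]
ft_force: [-1.1, -0.9, -1.3]
opening: 0.0172
grip_force: 58.8
```

```bash
python3 rel.py; python3 gold.py|head -1
```

```text
scene edge X at V=0: -1.5 slope -0.004
 z 0.01 lid X,V 30.9 -4.7 X range -9.5 71.4
 z 0.012 lid X,V 30.8 -3.3 X range -9.6 71.2
side edge X at V=0: 3.9 slope -0.000
 z 0.01 lid X,V 31.0 -4.0 X range -10.6 72.7
 z 0.012 lid X,V 33.8 -5.5 X range -7.7 75.4
18.15 [ 0.4458 -0.139   0.0281] [ 7.894e-01  6.138e-01 -1.000e-04 -0.000e+00] [ 0.28  0.67 -0.04  2.13  0.07  0.34 -0.06]
```

Emit:
step_arm --targets '[0.7, 3, 0, 0, 0, 0, 10, 0.7, 3, 0, 0, 0, 0, 10, 0.5, 2.2, 0, 0, 0, 0, 10, 0, 0, 0, 0, 0, 0, 10, -2.5, -10, 0, 0, 0, 0, 10, -5, -20, 0, 0, 0, 0, 10, 0, 0, 40, 0, 0, 0, 10, 0, 0, 40, 0, 0, 0, 10, 0, 0, 10, 0, 0, 0, 10, 0, 0, 0, 0, 0, 0, 10]'

```text
clock: 19.25
tcp_pos: [0.441, -0.162, 0.1196]
ee_rot: [0.79, 0.613, 0.001, 0.002]
ft_force: [-0.5, 0.2, -1.9]
opening: 0.0173
grip_force: 59.0
```

```bash
python3 rel.py; python3 gold.py
python3 - <<'E'
from h import *
m=r.camera_model('wrist');im=r.grab_frame('wrist');h=cv2.cvtColor(im,cv2.COLOR_RGB2HSV).astype(int)
s=r.observe();z=s['tcp_pos'][2]-.0173+.002;t=s['tcp_pos'][:2]*1000
g=[];w=[]
for y in range(10,118,8):
    row=(h[y,:,2]>150)&(h[y,:,1]<45);row[:240]=0;row[318:]=0;xs=np.nonzero(row)[0]
    if len(xs)<20: continue
    Q=onz(m,[(xs.min(),y),(xs.max()+1,y)],z)[:,:2]*1000;g.append(Q.mean(0));w.append(np.linalg.norm(Q[1]-Q[0]))
g=np.array(g);L=cv2.fitLine(g.astype(np.float32),cv2.DIST_L2,0,.01,.01).ravel();print('yaw',np.degrees(np.arctan(L[1]/L[0])),np.round(w,1))
E
```

```text
scene edge X at V=0: -1.7 slope -0.005
 z 0.01 lid X,V 39.7 -4.8 X range -1.5 79.4
 z 0.012 lid X,V 39.6 -3.5 X range -1.5 79.2
side edge X at V=0: 3.8 slope -0.005
 z 0.01 lid X,V 40.0 -4.2 X range -2.3 81.5
 z 0.012 lid X,V 42.7 -5.7 X range 0.5 84.1
19.4 [ 0.439  -0.1607  0.1169] [ 0.7895  0.6137 -0.0009 -0.0012] [ 0.35  0.51 -0.07  2.06  0.06  0.57 -0.01]
scene [495.9  46.5] [77.7 79.1] X,V 39.2 -0.1
side [489.5  58.7] [77.4 80.7] X,V 49.5 -9.3
tri (array([0.49190058, 0.04817033, 0.00926022]), [np.float64(0.00019111349185758656), np.float64(0.0001911134918576402)])
yaw 78.232506 [34.1 34.7 31.4 31.6 31.8 32.  31.7 32.  32.2 32.4 32.6 32.9 32.6 32.9]
```

The lid now sits fully on the pad, flat and gold side up. I'll take the lifter back to the mat.

Emit:
step_arm --targets '[5.6, 25, 0, 0, 0, -0.05, 10, 5.6, 36, 0, 0, 0, -0.095, 10, 5.6, 36, 0, 0, 0, -0.095, 10, 5.6, 36, 0, 0, 0, -0.095, 10, 5.6, 36, 0, 0, 0, -0.095, 10, 5.6, 36, 0, 0, 0, -0.095, 10, 5.6, 36, 0, 0, 0, -0.095, 10, 5.6, 36, 0, 0, 0, -0.095, 10, 5.6, 36, 0, 0, 0, -0.095, 10, 5.6, 36, 0, 0, 0, -0.095, 10, 5.6, 36, 0, 0, 0, -0.095, 10, 5.6, 36, 0, 0, 0, -0.095, 10]'

```text
clock: 20.75
tcp_pos: [0.5068, 0.2617, 0.1169]
ee_rot: [0.994, 0.112, -0.001, 0.001]
ft_force: [0.2, -0.0, -1.2]
opening: 0.0172
grip_force: 58.9
```

Emit:
step_arm --targets '[5.6, 36, 0, 0, 0, -0.095, 10, 5.6, 36, 0, 0, 0, -0.095, 10, 5.6, 36, 0, 0, 0, -0.095, 10, 5.6, 36, 0, 0, 0, -0.095, 10, 0, 17, 0, 0, 0, -0.038, 10, 0, 0, 0, 0, 0, 0, 10, 0, 0, 0, 0, 0, 0, 10]'

```text
clock: 21.45
tcp_pos: [0.5292, 0.4201, 0.1166]
ee_rot: [0.995, -0.095, -0.001, 0.002]
ft_force: [-0.0, -0.8, -2.1]
opening: 0.0171
grip_force: 58.9
```

Run:
```python
from h import *
s=r.observe();q=s['ee_rot'];a=np.degrees(np.arctan2(2*q[1]**2-1,2*q[0]*q[1]));print(s['clock'],s['tcp_pos'].round(4),'lifter yaw',a+90,q.round(4),s['ft_force'].round(1))
m=r.camera_model('wrist');im=r.grab_frame('wrist');h=cv2.cvtColor(im,cv2.COLOR_RGB2HSV).astype(int)
z=s['tcp_pos'][2]-.0173+.002;w=[]
for y in range(10,118,12):
    row=(h[y,:,2]>150)&(h[y,:,1]<45);row[:240]=0;row[318:]=0;xs=np.nonzero(row)[0];
    if len(xs)>9: Q=onz(m,[(xs.min(),y),(xs.max()+1,y)],z)[:,:2]*1000;w.append(np.linalg.norm(Q[1]-Q[0]))
print(np.round(w,1))
```

```text
21.45 [0.5292 0.4201 0.1166] lifter yaw -10.888295372568436 [ 9.955e-01 -9.490e-02 -7.000e-04  1.600e-03] [-0.  -0.8 -2.1]
[28.3 28.1 28.4 28.2 28.1 28.4 28.2 28.  28.3]
```

The lifter is still level in the grip: the blade's measured width is uniform along its length. Lowering now.

Emit:
step_arm --targets '[0, 1, -30, 0, 0, 0, 10, 0, 0, -30, 0, 0, 0, 10, 0, 0, -20, 0, 0, 0, 10, 0, 0, -8, 0, 0, 0, 10, 0, 0, -4, 0, 0, 0, 10, 0, 0, -2, 0, 0, 0, 10, 0, 0, -1.5, 0, 0, 0, 10, 0, 0, 0, 0, 0, 0, 10, 0, 0, 0, 0, 0, 0, 10]'

```text
clock: 22.4
tcp_pos: [0.5303, 0.4225, 0.0234]
ee_rot: [0.995, -0.095, 0.001, -0.0]
ft_force: [-0.0, -0.5, -1.5]
opening: 0.0174
grip_force: 59.0
```

Emit:
step_arm --targets '[0, 0, -0.5, 0, 0, 0, 10, 0, 0, 0, 0, 0, 0, 10]'

```text
clock: 22.6
tcp_pos: [0.5299, 0.4224, 0.0223]
ee_rot: [0.995, -0.095, 0.0, -0.0]
ft_force: [0.3, 0.4, -0.9]
opening: 0.0172
grip_force: 59.0
```

Emit:
step_arm --targets '[0, 0, -1, 0, 0, 0, 10, 0, 0, 0, 0, 0, 0, 10]'

```text
clock: 22.8
tcp_pos: [0.5297, 0.4222, 0.0209]
ee_rot: [0.995, -0.095, -0.0, 0.0]
ft_force: [-0.4, -1.0, -0.9]
opening: 0.0171
grip_force: 59.0
```

Emit:
step_arm --targets '[0, 0, -0.7, 0, 0, 0, 10, 0, 0, 0, 0, 0, 0, 10]'

```text
clock: 23.0
tcp_pos: [0.5299, 0.4223, 0.0204]
ee_rot: [0.995, -0.095, 0.0, -0.0]
ft_force: [-0.2, -0.4, -0.9]
opening: 0.0171
grip_force: 59.1
```

Emit:
step_arm --targets '[0, 0, -0.5, 0, 0, 0, 10, 0, 0, 0, 0, 0, 0, 10]'

```text
clock: 23.2
tcp_pos: [0.5299, 0.4223, 0.0203]
ee_rot: [0.995, -0.095, 0.0, -0.0]
ft_force: [-1.0, -0.8, 1.0]
opening: 0.0172
grip_force: 59.4
```

Contact with the mat (force now +1 N). Releasing and rising.

Emit:
step_arm --targets '[0, 0, 0, 0, 0, 0, 40, 0, 0, 0, 0, 0, 0, 40, 0, 0, 0, 0, 0, 0, 50, 0, 0, 0, 0, 0, 0, 50, 0, 0, 0, 0, 0, 0, 50, 0, 0, 0, 0, 0, 0, 50, 0, 0, 10, 0, 0, 0, 60, 0, 0, 30, 0, 0, 0, 60, 0, 0, 40, 0, 0, 0, 60, 0, 0, 40, 0, 0, 0, 60, 0, 0, 40, 0, 0, 0, 60, 0, 0, 50, 0, 0, 0, 85]'

```text
clock: 24.4
tcp_pos: [0.5289, 0.4217, 0.2311]
ee_rot: [0.995, -0.096, -0.001, 0.001]
ft_force: [0.4, 0.7, -0.6]
opening: 0.0727
grip_force: 0.0
```

Emit:
step_arm --targets '[0, 0, 0, 0, 0, 0, 85, 0, 0, 0, 0, 0, 0, 85]'

```text
clock: 24.6
tcp_pos: [0.5307, 0.4224, 0.2327]
ee_rot: [0.995, -0.096, 0.002, -0.002]
ft_force: [-0.6, -0.3, -0.6]
opening: 0.085
grip_force: 0.0
```

```bash
python3 - <<'E'
from h import *
m=r.camera_model('wrist');im=r.grab_frame('wrist');h=cv2.cvtColor(im,cv2.COLOR_RGB2HSV).astype(int)
k=(((h[...,0]<6)|(h[...,0]>174))&(h[...,1]>180)&(h[...,2]>90)).astype(np.uint8)
c=max(cv2.findContours(k,0,1)[0],key=cv2.contourArea);q=cv2.boxPoints(cv2.minAreaRect(c));print('red',(onz(m,q,.049)*1000).round(1).tolist())
k=((h[...,2]>200)&(h[...,1]<40)).astype(np.uint8);k[:,:235]=0;k[:,325:]=0;k[150:]=0
c=max(cv2.findContours(k,0,1)[0],key=cv2.contourArea);q=cv2.boxPoints(cv2.minAreaRect(c));print('blade',(onz(m,q,.005)*1000).round(1).tolist(),q.round().tolist())
E
python3 gold.py
```

```text
red [[579.9, 420.1, 49.0], [576.8, 404.0, 49.0], [490.9, 419.9, 49.0], [494.3, 437.4, 49.0]]
blade [[669.2, 407.6, 5.0], [664.1, 381.2, 5.0], [599.8, 392.8, 5.0], [605.2, 420.7, 5.0]] [[267.0, 52.0], [292.0, 52.0], [292.0, 115.0], [267.0, 115.0]]
24.65 [0.5296 0.4221 0.2305] [ 9.954e-01 -9.550e-02  0.000e+00 -4.000e-04] [-0.97  0.7   0.51  1.35 -0.35  1.18 -2.19]
scene [495.8  46.6] [77.6 79.1] X,V 39.3 -0.2
side [489.6  58.9] [77.4 80.7] X,V 49.6 -9.3
tri (array([0.49195215, 0.04825021, 0.00926899]), [np.float64(0.0002766347039257973), np.float64(0.0002766347039257693)])
```

The lifter is back within about 1 mm of its original pose and lies level. The lid is flat on the pad and has not moved. Handing in.

```bash
python3 -c "
from station import r
print(r.hand_in())"
```

```text
the job is handed in; nothing more can be done
None
```

The lid lies flat on the blue pad, gold side up, and the lifter is level on the mat within about 1 mm of where it started; I handed the job in at about 25 s, and no verdict came back. After tipping, the lid overhung the pad by about 22 mm, so I pushed it fully on with the blade.

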